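Close and clip the damp box

TASK

Close up the damp box so that the clay bowl inside stays moist: lower the lid gently onto the box, all its clips still raised, until it is fully home on the rim, then flip its four side clips down one after another until each hangs straight down against the box. Do not disturb the bowl in the box or the two other bowls standing on the table.

Things in the scene. Friction and masses are not known exactly. Their poses are not given: they have to be found in the camera images.
- box: Open grey plastic damp box, fixed to the table, with a small clay bowl inside. Outside 150 (x) x 180 (y) x 90 mm high, walls and floor 5 mm. Origin at the centre of its underside on the table, z up; its longer side runs along its y.
- box_mouth (a point): Centre of the box's open mouth, level with its rim, 90 mm above the table; axes as the box's.
- lid_handle (a point): Centre of the bar handle over the middle of the loose lid; axes as the lid's. Bar 14 mm wide (x), 90 mm long (y), 14 mm thick, on two end posts, 23 mm gap below it. Relative to this point: bar top +7 mm, plate top -30, plate underside -38, plug underside -50 mm. With the lid home it is 128 mm above the table.
- lid: Loose grey plastic lid, 0.4 to 0.7 kg, lying right way up on the table. Origin: centre of its plug's underside, 50 mm below the bar's centre; z up, y along the bar and the longer side. Plate 158 x 188 x 8 mm; the plug under it, 133 x 163 x 12 mm, enters the mouth with 3.5 mm play each side, and the plate rests on the rim. Fits either way round (half a turn).
- clip_front (a joint): Bare steel clip hinged along the middle of the lid's -x edge, hinge line 82 mm from the bar's centre and 34 mm lower. Flap 64 mm wide along the edge, 40 mm from hinge to free edge, 4 mm thick. 0 rad = hanging straight down beside the box wall (its stop, closed); 1.57 = sticking out level; 2.4 = fully raised. Stays where left; 1 to 2 N at the flap turns it.
- clip_front_edge (a point): Middle of the free edge of clip_front's flap, 40 mm from its hinge.
- clip_back (a joint): Bare steel clip hinged along the middle of the lid's +x edge, hinge line 82 mm from the bar's centre and 34 mm lower. Flap 64 mm wide along the edge, 40 mm from hinge to free edge, 4 mm thick. 0 rad = hanging straight down beside the box wall (its stop, closed); 1.57 = sticking out level; 2.4 = fully raised. Stays where left; 1 to 2 N at the flap turns it.
- clip_back_edge (a point): Middle of the free edge of clip_back's flap, 40 mm from its hinge.
- clip_left (a joint): Bare steel clip hinged along the middle of the lid's +y edge, hinge line 97 mm from the bar's centre and 34 mm lower. Flap 64 mm wide along the edge, 40 mm from hinge to free edge, 4 mm thick. 0 rad = hanging straight down beside the box wall (its stop, closed); 1.57 = sticking out level; 2.4 = fully raised. Stays where left; 1 to 2 N at the flap turns it.
- clip_left_edge (a point): Middle of the free edge of clip_left's flap, 40 mm from its hinge.
- clip_right (a joint): Bare steel clip hinged along the middle of the lid's -y edge, hinge line 97 mm from the bar's centre and 34 mm lower. Flap 64 mm wide along the edge, 40 mm from hinge to free edge, 4 mm thick. 0 rad = hanging straight down beside the box wall (its stop, closed); 1.57 = sticking out level; 2.4 = fully raised. Stays where left; 1 to 2 N at the flap turns it.
- clip_right_edge (a point): Middle of the free edge of clip_right's flap, 40 mm from its hinge.
- bowl_in_mid (a point): Unfired pale clay bowl standing loose inside the box, 96 mm across, 55 mm high; point on its axis half-way up. It clears the seated lid by about 18 mm.
- bowl_speckled_mid (a point): Grey stone-coloured bowl on the table, 110 mm across, 65 mm high; point half-way up its axis. Bystander.
- bowl_dark_mid (a point): Dark brown bowl on the table, 100 mm across, 60 mm high; point half-way up its axis. Bystander.
Not all that is in view belongs to the job. What is shaped like the lid but purple or red is not meant.

How it is judged (in metres and radians):
On the way, in this order (a step that is already met when the one before it is completed fails the run):
1. The lid is fully home on the box with all four clips still raised (horizontal distance between lid_handle and box_mouth below 0.008 m and z of lid_handle in the frame of box between 0.124 and 0.132 m and angle between the z axis of lid_handle and the z axis of box, either way round below 0.04 rad and value of joint each of clip_front, clip_back, clip_left, clip_right above 0.8 rad), for 0.2 s.
2. All four clips are down, the lid still home (horizontal distance between lid_handle and box_mouth below 0.008 m and z of lid_handle in the frame of box between 0.124 and 0.132 m and angle between the z axis of lid_handle and the z axis of box, either way round below 0.04 rad and value of joint each of clip_front, clip_back, clip_left, clip_right below 0.15 rad), for 0.2 s.
At the end, for the whole second after the job is handed in: The lid sits on the box (handle over the middle of the mouth within 8 mm, at its seated height within 4 mm, level within 0.04 rad), at rest, and each of the four clips is within 0.15 rad of hanging straight down (all of step 2 and linear speed of lid below 0.02 m/s); the robot touches nothing.
It fails at once if the lid is dropped or slammed onto the box (over 60 N) (contact force between lid and box above 60 N).
It fails at once if the bowl in the box is shifted by more than 25 mm (distance of bowl_in_mid from where it was at the start of the episode above 0.025 m).
It fails at once if the speckled bowl is shifted by more than 25 mm (distance of bowl_speckled_mid from where it was at the start of the episode above 0.025 m).
It fails at once if the dark bowl is shifted by more than 25 mm (distance of bowl_dark_mid from where it was at the start of the episode above 0.025 m).
It also fails if it takes over 61 s, if anything falls off the work surface, if the arm or the gripper's body presses on something with over 40 N, if the wrist force passes 120 N, or if a joint passes its speed limit or range.

ROBOT

A 6-joint arm with a two-finger parallel gripper is mounted at the origin on the work surface. World frame = base frame: x ahead of the robot, y to its left, z up, the work surface at z = 0. Lengths are in mm, angles in rad, forces in N, time in s.
With the tool pointing down it reaches from about 325 to 925 mm from the base axis. Payload 3.1 kg.
Tool frame: the origin (TCP) lies between the finger pads; the fingertips stand 25 mm ahead of it and the grasp point (between the pads) lies 6 mm ahead of it; z points along the fingers, y is the line along which they close (so a half turn about z gives the same grasp; the last joint's range is limited). The gripper opens to 85 mm and grips with 20 to 120 N. Pads are 22 mm wide; open, the fingers measure 114 mm over their backs; the gripper's body (76 mm by 85 mm) begins 54 mm behind the grasp point. The pads swing forward as they close: fully open they stand 13 mm farther back than shut.
Start: joints at [-1.263, 0.217, 1.613, -0, 1.311, -0.112], TCP at [254.758, -570.735, 256.3] pointing down, gripper open.
Joint ranges: [-2.75, 2.75], [-0.78, 2.1], [0.31, 2.55], [-1.13, 4.27], [0.13, 2.63], [-2.58, 2.58]. Speed limits (rad/s): [2.79, 2.79, 3.14, 3.14, 3.14, 3.14].

INTERFACE

Orientations are given as a rotation vector (axis times angle).
In Python, from workcell import ctrl gives the robot as it stands. The module is installed in compiled form; this text tells all that it offers.
- The arm moves only by the shell command python3 -m handwheel 'ROWS'. ROWS is text: rows parted by semicolons, each of 5 numbers parted by spaces: the shift along the tool's x, y, z in mm, then the turn about the tool's z in degrees, then the opening, from -1 (shut) to 1 (fully open). A call has 1 to 5 rows; each row is the pose to reach, as a shift and turn from the pose commanded when the call began, along the tool's axes at that moment; what a row does not reach only later rows make up. A row lasts 1/10 s, in which the tool goes at most 50 mm and 8.59 degrees, less where a joint would pass 70% of its speed; a pose out of reach is approached as far as the arm can. A call with a gripper value outside its range is refused whole. The fingers move at their own pace and stop on an object; the grip force is fixed at half the most. Time passes only in rows, so rows that repeat a pose let the fingers close. It gives the time, the measured TCP pose, the force, the opening and the grip force at its end, in the units of the state.
- ctrl.get_state(): the state, without advancing time (a new reading comes with each control period).
- ctrl.grab_frame(name): name is "scene" or "top" or "wrist"; returns a dict with "color" (480x640x3 uint8, red, green, blue), "fx", "fy", "cx", "cy" (pixels), "xyz" and "rotation" of the camera in the world. Camera axes: x right, y down, z forward; pixel columns grow to the right and rows downward; lengths in mm; the calibration is good to about 2 mm. The wrist camera is an equidistant fisheye: a pixel r from the principal point sees the ray r / f radians off the axis. A picture is of the moment at which its call begins. There is no depth.
- ctrl.finish_job(): hands the job in; it is judged then, once.
Trained networks look in the newest picture that a camera, given by its name, has taken for a name from the list of things; names that differ only in an ending like _2 or _b are one class to them, and where a whole thing is asked for, a point or a joint stands for the part that bears it (a point fixed in the world has none). Each returns a list of dicts, best first, with "p" (0 to 1); they miss things now and then, are a little off and sometimes report something else, mostly with a low value. They report only what shows in the picture. A call takes as long as a camera call. They do not tell look-alikes from the thing itself.
- ctrl.silhouettes(thing, camera): "mask" (480x640 bool, what is visible of it) and "rect" ([left, top, right, bottom] in pixels, round what is visible of it).
- ctrl.tip_of(thing, camera): "centre" ([row, column] in pixels: a listed point, or the origin of a listed thing).
The state is a dict: "time": time; "joints": joint angles; "dq": joint speeds; "tau": joint torques, N m; "eef_pos": TCP position; "ee_rot": TCP orientation; "ft_force": force on the tool from outside, world axes, zero at the start; "wrist_torque": the same for the moment, N m; "finger_gap": finger opening in mm; "gripper_force": force on a finger pad.
Only numpy, scipy, OpenCV 4.12 (cv2) and the standard library are available. Lean on these libraries where they do the work, as an engineer would, in place of code of your own. Each camera call takes 0.05 s, during which the arm holds its last target. There are 200 camera calls.

## Working session

There is one attempt and no reset: what is moved stays moved. The work goes in short steps, Python scripts to look and compute and a shell command to move; the robot and the scene stay as the last step left them, time stands still between calls to the robot, and variables do not carry over. Pictures are saved under pics/ and viewed, at most 10 in all, crops included, and the job is handed in when it is done.

```bash
mkdir -p pics; python3 - <<'E'
from workcell import ctrl
import cv2,numpy as np
s=ctrl.get_state();print(s)
for c in("top","scene"):
    f=ctrl.grab_frame(c);cv2.imwrite(f"pics/{c}0.png",f["color"][:,:,::-1])
    print(c,f["fx"],f["fy"],f["cx"],f["cy"],f["xyz"],np.round(f["rotation"],4).tolist())
    for t in("lid_handle","box_mouth","box","lid","bowl_in_mid","bowl_speckled_mid","bowl_dark_mid","clip_front_edge","clip_back_edge","clip_left_edge","clip_right_edge"):
        print(t,[(np.round(d["centre"],1).tolist(),round(d["p"],2)) for d in ctrl.tip_of(t,c)])
E
```

```text
{'time': 0.0, 'joints': array([-1.26321775e+00,  2.17759302e-01,  1.61493135e+00, -1.90683722e-05,
        1.31130420e+00, -1.12194522e-01]), 'dq': array([ 0.00113843, -0.00051902, -0.00115324, -0.00115664,  0.00040728,
        0.00092991]), 'tau': array([ 3.05498788e-04, -3.96850777e+01, -3.03851545e+01, -3.11090926e-04,
        9.59686353e-03,  2.52066394e-07]), 'eef_pos': array([ 254.50862961, -570.00350325,  254.96646654]), 'ee_rot': array([-3.07031087e+00, -6.54057301e-01,  3.96542168e-04]), 'ft_force': array([-0.4534736 , -0.63142708,  0.003764  ]), 'wrist_torque': array([ 0.02097439, -0.0143737 ,  0.03869281]), 'gripper_force': 0.0, 'finger_gap': 85.29414869418952}
top 567.5002634619156 567.5002634619156 325.03344765755 247.45666318309785 [ 345.06628477   -5.03300197 1125.6395936 ] [-2.0942, 2.1527, -0.1434]
lid_handle [([217.1, 437.4], 0.96), ([387.4, 495.1], 0.94), ([378.1, 207.9], 0.7), ([225.7, 436.4], 0.2)]
box_mouth []
box [([224.2, 242.0], 0.56)]
lid [([384.8, 485.8], 0.89), ([224.7, 435.6], 0.58)]
bowl_in_mid [([222.3, 236.6], 0.83), ([123.0, 323.0], 0.36)]
bowl_speckl
[... 453 characters left out ...]
.61246559  865.94743582] [-2.1436, -0.9216, 0.4126]
lid_handle [([233.2, 132.9], 0.97), ([144.1, 317.1], 0.63), ([302.9, 253.8], 0.59)]
box_mouth [([201.8, 390.3], 0.91)]
box []
lid [([162.9, 319.4], 0.88), ([324.1, 255.0], 0.68), ([252.0, 134.3], 0.66)]
bowl_in_mid [([221.3, 394.2], 0.97)]
bowl_speckled_mid [([309.7, 408.5], 0.93)]
bowl_dark_mid [([222.7, 279.0], 0.79)]
clip_front_edge [([281.3, 204.5], 0.6), ([153.8, 315.6], 0.48), ([265.3, 97.0], 0.46)]
clip_back_edge [([188.6, 320.9], 0.9), ([340.1, 302.6], 0.62), ([251.8, 173.7], 0.56)]
clip_left_edge [([232.4, 135.0], 0.56), ([170.9, 354.3], 0.53)]
clip_right_edge [([289.8, 140.7], 0.88), ([363.9, 206.2], 0.69), ([170.8, 280.2], 0.39)]
```

View pics/top0.png

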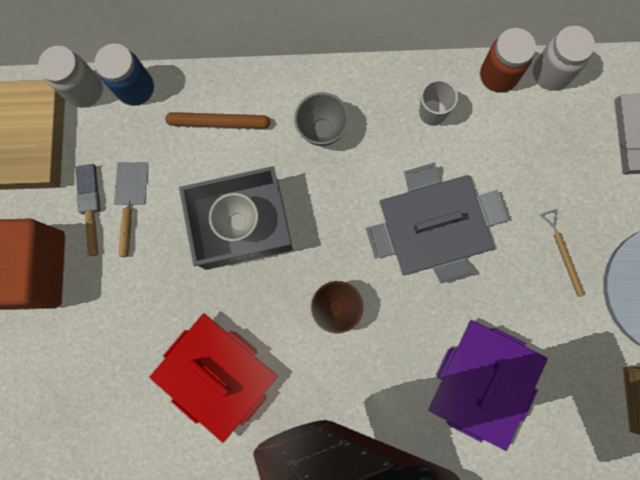

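View pics/scene0.png

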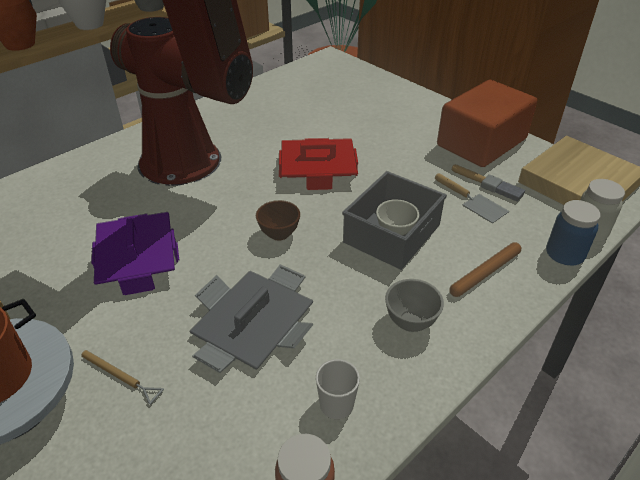

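Look-alikes in the top view: the grey lid at (row 224, col 438), red (375, 213) and purple (383, 490). I choose the grey one, since red and purple are excluded. The box is at (217, 237), with the pale bowl inside. The speckled bowl is at (120, 322) and the dark bowl at (307, 338).

```bash
cat > h.py <<'E'
from workcell import ctrl
import cv2,numpy as np
from scipy.spatial.transform import Rotation as R
def cam(f):
    r=np.array(f["rotation"]); M=R.from_rotvec(r).as_matrix() if r.ndim==1 else r
    return M,np.array(f["xyz"])
def to_z(f,row,col,z):
    M,p=cam(f); d=M@np.array([(col-f["cx"])/f["fx"],(row-f["cy"])/f["fy"],1.]); return p+d*(z-p[2])/d[2]
def proj(f,P):
    M,p=cam(f); q=(np.atleast_2d(P)-p)@M
    return np.c_[q[:,0]/q[:,2]*f["fx"]+f["cx"],q[:,1]/q[:,2]*f["fy"]+f["cy"]]
E
python3 - <<'E'
from h import *
f=ctrl.grab_frame("top");g=ctrl.grab_frame("scene")
print("handle top",to_z(f,217.1,437.4,50),"scene",to_z(g,302.9,253.8,50))
print("mouth scene",to_z(g,201.8,390.3,90))
print("bowl_in",to_z(f,222.3,236.6,32),to_z(g,221.3,394.2,32))
print("speck",to_z(f,126.3,322.9,32),to_z(g,309.7,408.5,32)); print("dark",to_z(f,307,338,60),to_z(g,222.7,279,30))
c=f["color"][150:295,170:520,::-1]
cv2.imwrite("pics/crop1.png",cv2.resize(c,None,fx=2.28,fy=2.28,interpolation=cv2.INTER_CUBIC))
for t in("lid","box"):
    for d in ctrl.silhouettes(t,"top"):print(t,d["rect"],d["p"],d["mask"].sum())
E
```

```text
handle top [ 574.93294733 -195.02486425   50.        ] scene [ 566.43930783 -191.20672237   50.        ]
mouth scene [571.82464518 186.31736527  90.        ]
bowl_in [580.80648906 197.0560058   32.        ] [579.47130923 197.84804863  32.        ]
speck [773.79493999  21.51946631  32.        ] [769.69898417  21.40189158  32.        ]
dark [407.00427538   1.29601069  60.        ] [403.10140367   7.90266446  30.        ]
lid [370.3, 162.5, 507.5, 283.9] 0.86 10237
lid [146.6, 310.4, 277.4, 442.6] 0.85 9055
lid [427.2, 321.7, 546.8, 452.6] 0.72 9656
box [179.4, 163.7, 293.2, 266.6] 0.73 6878
```

View pics/crop1.png

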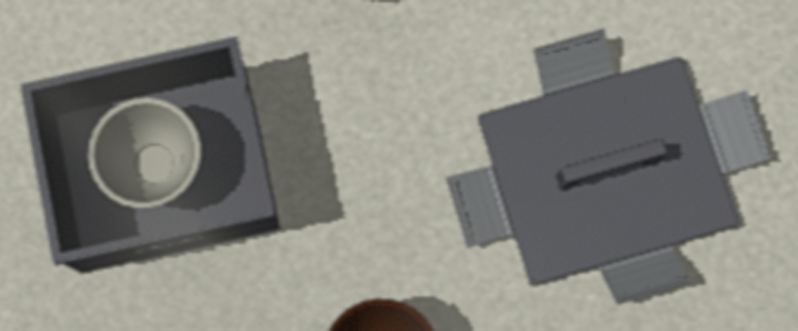

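The crop shows the grey lid with its bar and four steel clips (plate corners at crop 480,115 / 682,58 / 742,224 / 532,284). It also shows the box rim (22,86 / 238,38 / 277,218 / 55,263). The choice of lid is confirmed, so next I fit the poses.

```bash
cat >> h.py <<'E'
from scipy.optimize import minimize
def rect(x,y,yaw,z,w,l):
    c,s=np.cos(yaw),np.sin(yaw); a=np.array([[-1,-1],[1,-1],[1,1],[-1,1]])*[w/2,l/2]
    return np.c_[a@np.array([[c,s],[-s,c]])+[x,y],np.full(4,z)]
def grad(f,s=1.2):
    g=cv2.GaussianBlur(cv2.cvtColor(f["color"],cv2.COLOR_RGB2GRAY).astype(np.float32),(0,0),s)
    return np.hypot(cv2.Sobel(g,5,1,0),cv2.Sobel(g,5,0,1))
def score(v,f,G,rects,n=60):
    t=np.linspace(.03,.97,n)[:,None];tot=0
    for z,w,l in rects:
        c=rect(v[0],v[1],v[2],z,w,l)
        P=np.vstack([c[i]*(1-t)+c[(i+1)%4]*t for i in range(4)]);u=proj(f,P).astype(np.float32)
        tot+=np.minimum(cv2.remap(G,u[:,:1],u[:,1:],1),150).mean()
    return -tot
def fit(f,v0,rects):
    v=np.array(v0,float)
    for s in(3,1.2):
        G=grad(f,s); v=minimize(score,v,(f,G,rects),method="Nelder-Mead",options=dict(initial_simplex=v+np.array([[0,0,0],[6,0,0],[0,6,0],[0,0,.06]]),xatol=1e-3)).x
    return v,score(v,f,grad(f),rects)
E
python3 - <<'E'
from h import *
f=ctrl.grab_frame("top");g=ctrl.grab_frame("scene")
def cf(pts,z):
    P=np.array([to_z(f,150+y/2.28,170+x/2.28,z)[:2] for x,y in pts]);e=P[1]-P[0]+P[2]-P[3]
    print(P.mean(0),np.linalg.norm(np.roll(P,-1,0)-P,axis=1).round(1));return [*P.mean(0),np.arctan2(e[0],-e[1])]
l=cf([(480,115),(682,58),(742,224),(532,284)],20);b=cf([(22,86),(238,38),(277,218),(55,263)],90);print(l,b)
for n,c in(("top",f),("scene",g)):
    print(n,"lid",fit(c,l,[(20,158,188)]),"box",fit(c,b,[(90,150,180)]),fit(c,b,[(90,150,180),(90,140,170)]))
    # handle bar centre
    print(n,"bar",fit(c,l,[(57,14,90)]))
E
```

```text
[ 566.95862316 -198.76416359] [184.6 154.6 187.8 154.7]
[580.73322806 189.66700987] [184.1 156.  184.1 152.3]
[np.float64(566.9586231619052), np.float64(-198.7641635922613), np.float64(0.2501210655039391)] [np.float64(580.733228062737), np.float64(189.667009870375), np.float64(0.1825962224704847)]
top lid (array([ 5.67647316e+02, -1.97384305e+02,  2.60311711e-01]), np.float32(-107.59282)) box (array([5.82423977e+02, 1.92539165e+02, 1.90284779e-01]), np.float32(-97.643814)) (array([5.86913205e+02, 1.93432358e+02, 1.92683335e-01]), np.float32(-167.47571))
top bar (array([ 5.63088900e+02, -2.07756498e+02,  2.90878951e-01]), np.float32(-61.582066))
scene lid (array([ 5.67948279e+02, -1.98263186e+02,  2.58371326e-01]), np.float32(-70.71463)) box (array([5.82807600e+02, 1.89403379e+02, 1.95856944e-01]), np.float32(-101.294464)) (array([5.76468792e+02, 1.93335096e+02, 1.80798091e-01]), np.float32(-181.24261))
scene bar (array([ 5.84698367e+02, -2.08859185e+02,  1.22567887e-01]), np.float32(-47.45052))
```

```bash
cat >> h.py <<'E'
def delta(xyz,yaw,print_=True):
    """shift in current tool axes, and turn in deg so that tool y lies along +-yaw direction"""
    s=ctrl.get_state(); M=R.from_rotvec(s["ee_rot"]).as_matrix()
    d=M.T@(np.array(xyz)-s["eef_pos"]); w=M.T@np.array([np.cos(yaw),np.sin(yaw),0])
    a=np.degrees(np.arctan2(-w[0],w[1])); alt=a-180*np.sign(a)
    print("t",round(s["time"],2),"pos",s["eef_pos"].round(1),"shift",d.round(1),"turn",round(a,1),"or",round(alt,1),"gap",round(s["finger_gap"],1),"F",s["ft_force"].round(1),"tilt",M[:,2].round(3),"j",s["joints"].round(2))
E
python3 -c "
from h import *
delta((567.8,-197.8,156),.2595)"
```

```text
t 1.5 pos [ 254.8 -570.7  256.3] shift [ 437.9 -213.   100.3] turn -80.8 or 99.2 gap 85.1 F [-0.1 -0.  -1.2] tilt [-0.  0. -1.] j [-1.26  0.22  1.61 -0.    1.31 -0.11]
```

```bash
python3 -m handwheel '44 -21 0 0 1;88 -43 0 0 0.5;131 -64 0 0 0;175 -85 0 0 0;219 -106 0 0 0'; python3 -m handwheel '44 -21 0 -8 0;88 -43 0 -16 0;131 -64 0 -24 0;175 -85 0 -32 0;219 -106 20 -40 0';python3 -m handwheel '0 0 20 -8 0;0 0 30 -16 0;0 0 40 -24 0;0 0 50 -32 0;0 0 60 -40 0'; python3 -c "
from h import *
delta((567.8,-197.8,116),.2595)
f=ctrl.grab_frame('wrist');cv2.imwrite('pics/w1.png',f['color'][:,:,::-1])"
```

```text
time: 2.0
eef_pos: [412.5, -383.2, 256.5]
ee_rot: [3.072, 0.654, 0.001]
ft_force: [1.3, -0.2, 0.3]
finger_gap: 42.6
gripper_force: 0.0
time: 2.5
eef_pos: [570.0, -199.7, 240.9]
ee_rot: [2.653, 1.671, 0.006]
ft_force: [1.1, -0.8, 0.0]
finger_gap: 42.3
gripper_force: 0.0
time: 3.0
eef_pos: [566.8, -200.4, 176.9]
ee_rot: [1.926, 2.482, -0.0]
ft_force: [0.3, -0.3, -0.3]
finger_gap: 42.5
gripper_force: 0.0
t 3.0 pos [ 566.8 -200.4  176.9] shift [ 2.3  1.6 60.9] turn -0.5 or 179.5 gap 42.5 F [ 0.3 -0.3 -0.3] tilt [ 0. -0. -1.] j [-0.46  0.25  1.74 -0.    1.16 -0.71]
```

View pics/w1.png

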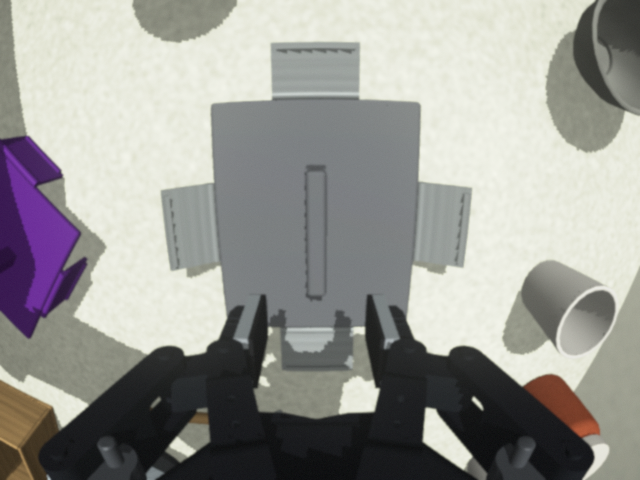

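The wrist view shows the bar at col 315, midway between the pads (265 and 367), with the lid and all four raised clips square to the tool. I descend and grasp.

```bash
python3 -m handwheel '2 1.6 40 -0.5 0;2 1.6 80 -0.5 0;2 1.6 105 -0.5 0;2 1.6 121 -0.5 0;2 1.6 121 -0.5 0'; python3 -m handwheel '0 0 0 0 -1;0 0 0 0 -1;0 0 0 0 -1;0 0 0 0 -1;0 0 0 0 -1'; python3 -m handwheel '0 0 -4 0 -1;0 0 -15 0 -1;0 0 -40 0 -1;0 0 -80 0 -1;0 0 -120 0 -1'; python3 -c "
from h import *
delta((582,190,220),.193)"
```

```text
time: 3.55
eef_pos: [566.0, -197.4, 53.8]
ee_rot: [-1.921, -2.48, 0.002]
ft_force: [0.5, -1.1, 0.1]
finger_gap: 42.6
gripper_force: 0.0
time: 4.05
eef_pos: [569.0, -199.1, 58.6]
ee_rot: [1.92, 2.482, 0.0]
ft_force: [-2.4, -1.2, 6.0]
finger_gap: 12.5
gripper_force: 61.4
time: 4.55
eef_pos: [566.1, -197.1, 175.5]
ee_rot: [-1.919, -2.481, 0.001]
ft_force: [0.5, -0.4, -5.9]
finger_gap: 12.7
gripper_force: 59.8
t 4.55 pos [ 566.1 -197.1  175.5] shift [370.8 112.5 -43.6] turn 3.5 or -176.5 gap 12.7 F [ 0.5 -0.4 -5.9] tilt [-0.004  0.002 -1.   ] j [-0.45  0.25  1.74  0.    1.16 -0.71]
```

```bash
python3 -m handwheel '20 6 -30 0 -1;60 18 -44 0 -1;105 32 -44 0 -1;150 46 -44 0 -1;195 60 -44 0 -1'; python3 -m handwheel '45 14 0 0 -1;90 27 0 0 -1;130 39 0 1 -1;160 48 0 2 -1;176 53 0 3.5 -1';python3 -m handwheel '0 0 0 0 -1;0 0 0 0 -1;0 0 0 0 -1'; python3 - <<'E'
from h import *
delta((582,190,220),.193)
f=ctrl.grab_frame("top");g=ctrl.grab_frame("scene")
z=ctrl.get_state()["eef_pos"][2]-56+20
for n,c in(("top",f),("scene",g)):
    print(n,"lid",fit(c,[582,190,.193],[(z,158,188)]),fit(c,[582,190,.193],[(z,158,188),(z-8,158,188)]),"box",fit(c,[582,190,.193],[(90,150,180)]))
    for d in ("lid_handle","box_mouth"): print([(np.round(a["centre"],1),round(a["p"],2)) for a in ctrl.tip_of(d,n)])
cv2.imwrite("pics/s2.png",cv2.resize(g["color"][40:320,220:520,::-1],None,fx=2,fy=2))
E
```

```text
time: 5.05
eef_pos: [575.7, 7.6, 219.8]
ee_rot: [-1.922, -2.483, 0.0]
ft_force: [0.8, 0.8, -7.0]
finger_gap: 13.1
gripper_force: 59.8
time: 5.55
eef_pos: [582.4, 192.6, 219.3]
ee_rot: [-1.993, -2.425, 0.001]
ft_force: [0.7, 0.3, -6.0]
finger_gap: 12.9
gripper_force: 59.8
time: 5.85
eef_pos: [583.4, 188.4, 219.7]
ee_rot: [-1.997, -2.424, 0.002]
ft_force: [-0.4, -0.2, -6.0]
finger_gap: 13.2
gripper_force: 59.8
t 5.85 pos [583.4 188.4 219.7] shift [ 1.9 -1.  -0.3] turn -0.0 or 180.0 gap 13.2 F [-0.4 -0.2 -6. ] tilt [-0.001 -0.001 -1.   ] j [ 0.2   0.23  1.67 -0.    1.24  0.01]
top lid (array([5.83670317e+02, 1.88453166e+02, 2.20934361e-01]), np.float32(-67.59274)) (array([5.84341258e+02, 1.88795404e+02, 2.20355042e-01]), np.float32(-130.33218)) box (array([5.99742141e+02, 1.92010599e+02, 2.25106966e-01]), np.float32(-47.714428))
[(array([197.2, 220. ]), 0.83), (array([386.3, 494.4]), 0.61)]
[]
scene lid (array([5.82370094e+02, 2.10936318e+02, 1.82942437e-01]), np.float32(-49.516975)) (array([5.84081047e+02, 1.88931948e+02, 1.92331884e-01]), np.float32(-93.71701)) box (array([5.63767831e+02, 1.85333632e+02, 4.31993252e-01]), np.float32(-46.758266))
[(array([159.9, 402.8]), 0.89), (array([229.2, 130.2]), 0.74), (array([144.5, 318.3]), 0.71)]
[(array([179.6, 399.3]), 0.36)]
```

View pics/s2.png

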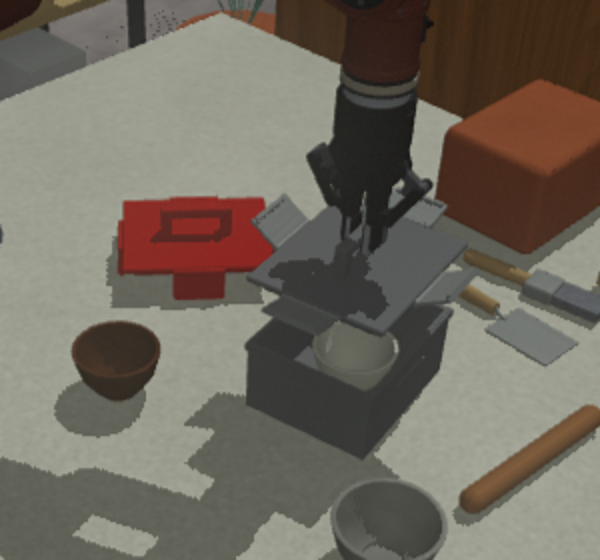

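```bash
python3 - <<'E'
from h import *
F={n:ctrl.grab_frame(n) for n in("top","scene")}
for n in F: F[n]["color"]=cv2.imread(f"pics/{n}0.png")[:,:,::-1].copy()
r=[(90,150,180)]
G={n:grad(F[n],.8) for n in F}
rng=np.random.default_rng(0)
for rr in(r,[(90,150,180),(90,140,170)]):
  for n in F:
    b=min((minimize(score,np.array([582.5,191,.193])+rng.normal(size=3)*[3,3,.02],(F[n],G[n],rr),method="Nelder-Mead") for _ in range(25)),key=lambda o:o.fun);print(n,len(rr),b.x.round(3),b.fun)
  b=min((minimize(lambda v:sum(score(v,F[n],G[n],rr) for n in F),np.array([582.5,191,.193])+rng.normal(size=3)*[3,3,.02],method="Nelder-Mead") for _ in range(25)),key=lambda o:o.fun);print("joint",b.x.round(3),b.fun)
ov=[]
v=[582.5,191,.193]
for n,(x0,y0) in(("top",(170,150)),("scene",(330,160))):
    k=4 if n=="top" else 4
    im=cv2.resize(F[n]["color"][y0:y0+125,x0:x0+(135 if n=="top" else 130 )if n=="scene" else x0+135,::-1],None,fx=3,fy=3,interpolation=cv2.INTER_CUBIC)
    for z,w,l in[(90,150,180),(90,140,170),(0,150,180)]:
        u=(proj(F[n],rect(*v,z,w,l))-[x0,y0]+.5)*3
        cv2.polylines(im,[np.round(u*16).astype(np.int32)],True,(0,255,0),1,cv2.LINE_AA,4)
    ov.append(im[:375,:400])
h=min(o.shape[0] for o in ov);cv2.imwrite("pics/ov.png",np.hstack([o[:h] for o in ov]))
E
```

```text
top 1 [5.83765e+02 1.86747e+02 1.95000e-01] -104.13727569580078
scene 1 [5.83104e+02 1.89401e+02 1.96000e-01] -109.73709106445312
joint [5.82796e+02 1.92191e+02 1.92000e-01] -203.71627807617188
top 2 [5.82806e+02 1.92306e+02 1.91000e-01] -178.87649536132812
scene 2 [5.76624e+02 1.92306e+02 1.89000e-01] -196.30142211914062
joint [5.82056e+02 1.92332e+02 1.91000e-01] -352.3205261230469
```

View pics/ov.png

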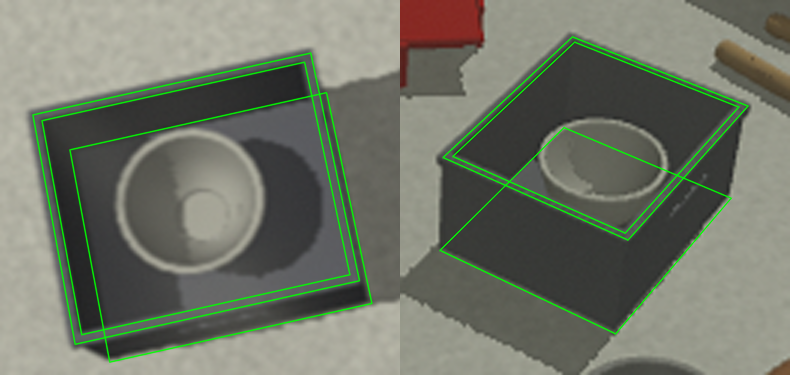

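```bash
python3 -m handwheel '3.5 0 20 0 -1;3.5 0 40 0 -1;3.5 0 55 0 -1;3.5 0 58 0 -1;3.5 0 58 0 -1'; python3 -m handwheel '0 0 0 0 -1;0 0 0 0 -1;0 0 0 0 -1;0 0 0 0 -1'; python3 - <<'E'
from h import *
delta((582,191.5,137),.192)
F={n:ctrl.grab_frame(n) for n in("top","scene")}
s=ctrl.get_state();delta((582,191.5,137),.192);p=s["eef_pos"];z=p[2]-57+20
G={n:grad(F[n],.8) for n in F};rng=np.random.default_rng(0)
rr=[(z,158,188),(z-8,158,188)]
for S in(["top"],["scene"],["top","scene"]):
  b=min((minimize(lambda v:sum(score(v,F[n],G[n],rr) for n in S),np.array([p[0],p[1],.193])+rng.normal(size=3)*[3,3,.02],method="Nelder-Mead") for _ in range(25)),key=lambda o:o.fun);print(S,b.x.round(3),b.fun)
E
```

```text
time: 6.75
eef_pos: [582.8, 192.5, 161.5]
ee_rot: [-1.997, -2.424, 0.002]
ft_force: [-1.0, 1.3, -6.5]
finger_gap: 12.9
gripper_force: 59.7
time: 7.15
eef_pos: [583.7, 192.8, 163.1]
ee_rot: [1.997, 2.424, 0.002]
ft_force: [-1.2, 0.7, -5.9]
finger_gap: 12.7
gripper_force: 59.7
t 7.15 pos [583.7 192.8 163.1] shift [-1.  -2.  26.1] turn 0.1 or -179.9 gap 12.7 F [-1.2  0.7 -5.9] tilt [ 0.001  0.    -1.   ] j [ 0.2   0.29  1.71 -0.    1.14  0.01]
t 7.25 pos [583.4 192.8 162.7] shift [-1.  -1.6 25.7] turn 0.1 or -179.9 gap 12.6 F [ 0.1 -0.3 -6.4] tilt [ 0.001  0.    -1.   ] j [0.2  0.29 1.71 0.   1.14 0.01]
['top'] [5.85701e+02 1.92396e+02 2.17000e-01] -127.53207397460938
['scene'] [5.80567e+02 2.04628e+02 1.76000e-01] -125.45941925048828
['top', 'scene'] [5.84913e+02 1.96619e+02 1.92000e-01] -240.50830078125
```

```bash
python3 -m handwheel '-0.8 -2 5 0 -1;-0.8 -2 8 0 -1;-0.8 -2 11 0 -1;-0.8 -2 13 0 -1'; python3 -m handwheel '0 0 1.5 0 -1;0 0 3 0 -1;0 0 3 0 -1'; python3 -m handwheel '0 0 1.5 0 -1;0 0 3 0 -1;0 0 3 0 -1'
```

```text
time: 7.65
eef_pos: [581.0, 191.5, 148.6]
ee_rot: [-1.997, -2.424, 0.001]
ft_force: [-0.5, -0.4, -5.3]
finger_gap: 12.5
gripper_force: 59.7
time: 7.95
eef_pos: [581.3, 191.5, 146.1]
ee_rot: [-1.997, -2.425, 0.0]
ft_force: [-0.3, 0.0, -6.6]
finger_gap: 12.7
gripper_force: 59.7
time: 8.25
eef_pos: [581.3, 191.5, 143.1]
ee_rot: [-1.997, -2.425, 0.001]
ft_force: [-0.7, -0.7, -6.2]
finger_gap: 12.7
gripper_force: 59.7
```

```bash
python3 -m handwheel '0 0 1.5 0 -1;0 0 3 0 -1;0 0 3 0 -1'; python3 -m handwheel '0 0 1 0 -1;0 0 2 0 -1;0 0 2 0 -1'; python3 -m handwheel '0 0 1 0 -1;0 0 1.5 0 -1;0 0 1.5 0 -1'
```

```text
time: 8.55
eef_pos: [581.2, 191.5, 140.0]
ee_rot: [-1.997, -2.425, 0.001]
ft_force: [-0.1, -0.2, -5.8]
finger_gap: 12.8
gripper_force: 59.7
time: 8.85
eef_pos: [581.3, 191.5, 138.1]
ee_rot: [-1.997, -2.425, 0.0]
ft_force: [0.2, -0.1, -4.7]
finger_gap: 12.4
gripper_force: 59.7
time: 9.15
eef_pos: [581.4, 191.5, 136.7]
ee_rot: [-1.997, -2.425, 0.0]
ft_force: [-0.4, -0.1, -5.9]
finger_gap: 12.8
gripper_force: 59.8
```

```bash
python3 -m handwheel '0 0 1 0 -1;0 0 1.5 0 -1;0 0 1.5 0 -1'; python3 -m handwheel '0 0 1 0 -1;0 0 1 0 -1';python3 -m handwheel '0 0 1 0 -1;0 0 1 0 -1'
```

```text
time: 9.45
eef_pos: [581.5, 191.6, 136.6]
ee_rot: [1.997, 2.425, -0.0]
ft_force: [-3.9, -0.6, 2.9]
finger_gap: 12.9
gripper_force: 61.1
time: 9.65
eef_pos: [581.6, 191.6, 136.6]
ee_rot: [-1.997, -2.425, 0.0]
ft_force: [-5.8, -1.9, 7.9]
finger_gap: 12.6
gripper_force: 61.7
time: 9.85
eef_pos: [581.6, 191.6, 136.6]
ee_rot: [-1.997, -2.425, 0.001]
ft_force: [-8.6, -2.1, 11.7]
finger_gap: 12.6
gripper_force: 62.3
```

Contact is at TCP z 136.6. That matches the grasp offset (58.6 at bar 50, so home is 136.6). I relieve the pressure, release, rise and look.

```bash
python3 -m handwheel '0 0 -1 0 -1;0 0 -1.5 0 -1;0 0 -2 0 -0.5;0 0 -2 0 0;0 0 -2 0 0'; python3 -m handwheel '0 0 -10 0 0;0 0 -40 0 0;0 0 -80 0 0;0 0 -110 0 0'; python3 -m handwheel '-50 0 0 0 0;-100 0 0 0 -1;-150 0 0 0 -1;-180 0 0 0 -1;-180 0 0 0 -1'; python3 - <<'E'
from h import *
F={n:ctrl.grab_frame(n) for n in("top","scene")}
G={n:grad(F[n],.8) for n in F};rng=np.random.default_rng(0)
rr=[(98,158,188),(90,158,188)]
for S in(["top"],["scene"],["top","scene"]):
  b=min((minimize(lambda v:sum(score(v,F[n],G[n],rr) for n in S),np.array([582,191.5,.193])+rng.normal(size=3)*[3,3,.02],method="Nelder-Mead") for _ in range(25)),key=lambda o:o.fun);print(S,b.x.round(3),b.fun)
delta((582,191.5,137),.192)
a=cv2.resize(F["scene"]["color"][130:310,310:500,::-1],None,fx=2.1,fy=2.1);b=cv2.resize(F["top"]["color"][130:310,150:340,::-1],None,fx=2.1,fy=2.1)
cv2.imwrite("pics/seat.png",np.hstack([a,b]))
E
```

```text
time: 10.35
eef_pos: [582.4, 191.8, 135.9]
ee_rot: [1.996, 2.424, 0.003]
ft_force: [-0.8, 0.2, 0.4]
finger_gap: 42.5
gripper_force: 0.0
time: 10.75
eef_pos: [582.4, 191.8, 248.4]
ee_rot: [1.996, 2.424, 0.004]
ft_force: [0.3, -0.0, 1.1]
finger_gap: 42.8
gripper_force: 0.0
time: 11.25
eef_pos: [617.1, 10.6, 246.4]
ee_rot: [2.002, 2.418, 0.0]
ft_force: [0.2, 0.5, -0.4]
finger_gap: -0.2
gripper_force: 0.0
['top'] [5.83913e+02 1.96037e+02 1.94000e-01] -158.23348999023438
['scene'] [5.78582e+02 1.99376e+02 1.85000e-01] -142.99334716796875
['top', 'scene'] [5.82750e+02 1.95922e+02 1.90000e-01] -278.3175354003906
t 11.35 pos [616.2  14.4 245.9] shift [ 1.803e+02 -1.000e-01  1.090e+02] turn -0.1 or 179.9 gap -0.1 F [ 0.4 -0.4  0. ] tilt [ 0.001  0.001 -1.   ] j [-0.09  0.21  1.64  0.    1.29 -0.28]
```

View pics/seat.png

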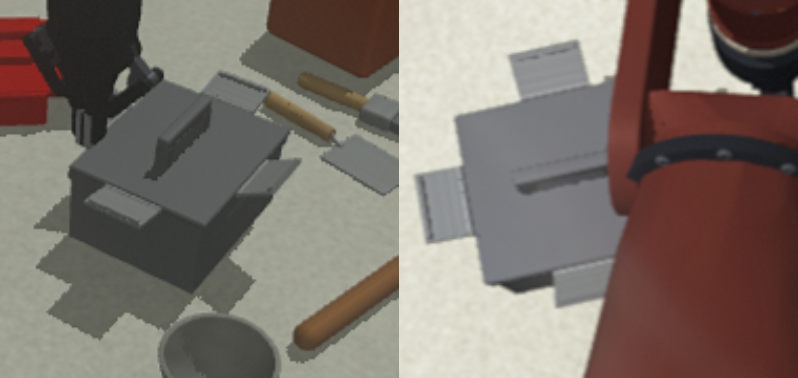

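The lid is flush on the rim with all the clips out. Next I estimate the clip angles from the edge detections.

```bash
cat >> h.py <<'E'
LID=np.array([582.5,191.8,.192])
D={"front":(-1,0,82),"back":(1,0,82),"left":(0,1,97),"right":(0,-1,97)}
def lidpt(dx,dy):
    c,s=np.cos(LID[2]),np.sin(LID[2]); return LID[0]+c*dx-s*dy,LID[1]+s*dx+c*dy
def edge(k,th,r=40):
    a,b,h=D[k];o=h+r*np.sin(th); return np.array([*lidpt(a*o,b*o),94-r*np.cos(th)])
def clips(f,n):
    ths=np.linspace(-.2,2.6,57)
    for k in D:
        best=[]
        dets=[d for kk in D for d in ctrl.tip_of(f"clip_{kk}_edge",n)] if k=="front" else dets
        for d in dets:
            u=np.array([proj(f,edge(k,t))[0] for t in ths]);e=np.hypot(u[:,0]-d["centre"][1],u[:,1]-d["centre"][0])
            i=e.argmin()
            if e[i]<8: best.append((round(ths[i],2),round(e[i],1),round(d["p"],2)))
        print(n,k,best)
E
python3 - <<'E'
from h import *
for n in("top","scene"): clips(ctrl.grab_frame(n),n)
E
```

```text
top front [(np.float64(2.3), np.float64(0.6), 0.58)]
top back [(np.float64(2.1), np.float64(0.8), 0.73)]
top left [(np.float64(2.05), np.float64(0.1), 0.76)]
top right []
scene front [(np.float64(2.35), np.float64(2.6), 0.42)]
scene back []
scene left [(np.float64(1.75), np.float64(2.8), 0.6)]
scene right [(np.float64(1.7), np.float64(1.8), 0.66)]
```

All four clips are well raised, at 1.7 rad or more. I start with the right clip, coming down on it from above with closed fingers.

```bash
python3 -m handwheel '25 0.5 30 0 -1;55 0.5 65 0 -1;55 0.5 85 0 -1;55 0.5 85 0 -1'; python3 -m handwheel '0 0 12 0 -1;0 0 24 0 -1;0 0 36 0 -1;0 0 48 0 -1;0 0 60 0 -1'; python3 -m handwheel '0 0 5 0 -1;0 0 10 0 -1;0 0 10 0 -1'; python3 -c "
from h import *
delta((*lidpt(0,-111),91),.192)"
```

```text
time: 12.25
eef_pos: [602.5, 69.9, 156.0]
ee_rot: [-1.991, -2.422, 0.009]
ft_force: [-1.3, 1.4, 0.1]
finger_gap: 0.1
gripper_force: 0.0
time: 12.75
eef_pos: [606.6, 68.8, 100.2]
ee_rot: [1.997, 2.424, 0.002]
ft_force: [-0.6, -0.1, 2.5]
finger_gap: 0.3
gripper_force: 0.8
time: 13.05
eef_pos: [605.3, 68.9, 89.3]
ee_rot: [-1.997, -2.424, 0.002]
ft_force: [-0.1, 0.2, -0.3]
finger_gap: -0.2
gripper_force: 0.0
t 13.05 pos [605.3  68.9  89.3] shift [14.   1.1 -1.7] turn 0.1 or -179.9 gap -0.2 F [-0.1  0.2 -0.3] tilt [-0.001 -0.    -1.   ] j [-0.    0.37  1.76 -0.    1.01 -0.19]
```

```bash
python3 -m handwheel '4 0 0 0 -1;8 0 0 0 -1;11 0 0 0 -1;13 0 0 0 -1;13 0 0 0 -1'; python3 -m handwheel '1.5 0 0 0 -1;1.5 0 0 0 -1'; python3 -m handwheel '1.5 0 0 0 -1;1.5 0 0 0 -1';python3 -m handwheel '1.5 0 0 0 -1;1.5 0 0 0 -1'
```

```text
time: 13.55
eef_pos: [603.3, 82.2, 90.4]
ee_rot: [-1.997, -2.425, -0.0]
ft_force: [1.0, 0.2, -0.2]
finger_gap: -0.2
gripper_force: 0.3
time: 13.75
eef_pos: [603.1, 83.4, 90.3]
ee_rot: [-1.997, -2.425, -0.0]
ft_force: [0.3, -1.7, -1.0]
finger_gap: -0.2
gripper_force: 0.5
time: 13.95
eef_pos: [602.8, 84.8, 90.3]
ee_rot: [-1.997, -2.425, -0.0]
ft_force: [1.3, -1.6, -1.1]
finger_gap: 0.1
gripper_force: 0.6
time: 14.15
eef_pos: [602.5, 86.1, 90.2]
ee_rot: [1.997, 2.425, -0.0]
ft_force: [-0.0, -1.8, -0.6]
finger_gap: 0.3
gripper_force: 1.0
```

```bash
for i in 1; do python3 -m handwheel '1.5 0 0 0 -1;3 0 0 0 -1;3 0 0 0 -1'; python3 -m handwheel '1.5 0 0 0 -1;1.5 0 0 0 -1'; python3 -m handwheel '1.5 0 0 0 -1;1.5 0 0 0 -1'; done
```

```text
time: 14.45
eef_pos: [602.3, 87.4, 90.3]
ee_rot: [1.995, 2.424, -0.004]
ft_force: [0.7, -8.0, -1.6]
finger_gap: 0.1
gripper_force: 3.6
time: 14.65
eef_pos: [602.3, 87.5, 90.3]
ee_rot: [1.993, 2.423, -0.006]
ft_force: [1.3, -10.6, -2.5]
finger_gap: 0.2
gripper_force: 5.4
time: 14.85
eef_pos: [602.2, 87.6, 90.4]
ee_rot: [1.991, 2.422, -0.009]
ft_force: [1.9, -14.4, -2.8]
finger_gap: 0.2
gripper_force: 7.3
```

The right clip is at its stop (force rises at radius 106). I back off and go to the back clip.

```bash
python3 -m handwheel '-10 0 0 0 -1;-22 0 -20 0 -1;-22 0 -60 0 -1;-22 0 -100 0 -1;-22 30 -105 0 -1'; python3 -m handwheel '20 42 0 0 -1;55 76 0 0 -1;90 76 0 0 -1;120 76 0 0 -1;120 76 0 0 -1'; python3 -c "
from h import *
for n in('top','scene'): clips(ctrl.grab_frame(n),n)
delta((*lidpt(110,0),160),.192)"
```

```text
time: 15.35
eef_pos: [636.8, 76.9, 202.6]
ee_rot: [1.994, 2.42, 0.011]
ft_force: [1.0, -0.3, 0.8]
finger_gap: -0.2
gripper_force: 0.0
time: 15.85
eef_pos: [685.3, 213.8, 195.1]
ee_rot: [-1.989, -2.427, -0.003]
ft_force: [-0.7, -0.0, 0.6]
finger_gap: -0.1
gripper_force: 0.0
top front [(np.float64(2.3), np.float64(2.2), 0.88)]
top back [(np.float64(2.3), np.float64(6.0), 0.68)]
top left []
top right [(np.float64(-0.15), np.float64(1.4), 0.75)]
scene front [(np.float64(2.35), np.float64(4.0), 0.63), (np.float64(2.5), np.float64(1.3), 0.52)]
scene back [(np.float64(2.1), np.float64(0.3), 0.59)]
scene left [(np.float64(1.7), np.float64(0.3), 0.79)]
scene right [(np.float64(-0.1), np.float64(1.4), 0.79)]
t 16.35 pos [686.8 207.6 195.4] shift [ 4.4  4.6 35.4] turn -0.0 or 180.0 gap 0.5 F [ 1.  -0.3 -0.2] tilt [ 0.  0. -1.] j [0.2  0.46 1.42 0.   1.26 0.  ]
```

The right clip is down. Now the back clip.

```bash
python3 -m handwheel '4 5 15 0 -1;4 5 30 0 -1;4 5 44 0 -1;4 5 56 0 -1;4 5 68 0 -1'; python3 -m handwheel '0 0 12 0 -1;0 0 24 0 -1;0 0 36 0 -1;0 0 36 0 -1'; python3 -m handwheel '0 -4 0 0 -1;0 -8 0 0 -1;0 -11 0 0 -1;0 -13 0 0 -1;0 -13 0 0 -1'; python3 -c "
from h import *
delta((*lidpt(90,0),91),.192)"
```

```text
time: 16.85
eef_pos: [690.6, 213.4, 125.7]
ee_rot: [-1.997, -2.425, 0.001]
ft_force: [0.9, -0.2, 1.6]
finger_gap: 0.1
gripper_force: 0.7
time: 17.25
eef_pos: [689.4, 213.1, 88.5]
ee_rot: [-1.996, -2.423, 0.004]
ft_force: [0.0, -0.7, -0.1]
finger_gap: -0.1
gripper_force: 0.0
time: 17.75
eef_pos: [678.0, 210.9, 92.0]
ee_rot: [1.997, 2.425, 0.001]
ft_force: [1.5, 0.1, -0.5]
finger_gap: 0.0
gripper_force: 1.0
t 17.75 pos [678.  210.9  92. ] shift [-0.6 -7.4  1. ] turn 0.1 or -179.9 gap 0.0 F [ 1.5  0.1 -0.5] tilt [ 0.001  0.    -1.   ] j [ 0.2   0.55  1.49 -0.    1.09  0.01]
```

```bash
python3 -m handwheel '0 -1.5 0 0 -1;0 -2 0 0 -1;0 -2 0 0 -1'; python3 -m handwheel '0 -1 0 0 -1;0 -2 0 0 -1;0 -2 0 0 -1';python3 -m handwheel '0 -1 0 0 -1;0 -2 0 0 -1;0 -2 0 0 -1'
```

```text
time: 18.05
eef_pos: [676.1, 210.6, 91.5]
ee_rot: [1.997, 2.425, 0.0]
ft_force: [2.3, -0.5, 0.1]
finger_gap: -0.0
gripper_force: 1.2
time: 18.35
eef_pos: [674.3, 210.2, 91.5]
ee_rot: [1.997, 2.425, 0.001]
ft_force: [3.4, -1.0, 0.3]
finger_gap: -0.3
gripper_force: 1.8
time: 18.65
eef_pos: [673.2, 210.0, 91.6]
ee_rot: [1.996, 2.423, 0.004]
ft_force: [6.4, 1.1, -1.7]
finger_gap: -0.3
gripper_force: 3.1
```

```bash
python3 -m handwheel '0 -1 0 0 -1;0 -2 0 0 -1;0 -2 0 0 -1'; python3 -m handwheel '0 -1.5 0 0 -1;0 -1.5 0 0 -1'; python3 -m handwheel '0 12 0 0 -1;0 25 -20 0 -1;0 25 -60 0 -1;0 25 -100 0 -1;30 20 -105 0 -1'; python3 -c "
from h import *
delta((*lidpt(0,125),195),.192)"
```

```text
time: 18.95
eef_pos: [673.1, 209.9, 92.4]
ee_rot: [1.994, 2.421, 0.01]
ft_force: [8.7, 1.5, -2.8]
finger_gap: -0.1
gripper_force: 4.8
time: 19.15
eef_pos: [673.0, 209.9, 93.2]
ee_rot: [1.993, 2.419, 0.014]
ft_force: [11.2, 1.5, -3.0]
finger_gap: -0.2
gripper_force: 5.8
time: 19.65
eef_pos: [686.1, 239.9, 203.4]
ee_rot: [1.998, 2.416, 0.008]
ft_force: [0.6, 0.9, 1.7]
finger_gap: 0.2
gripper_force: 0.0
t 19.65 pos [686.1 239.9 203.4] shift [  97.2 -111.2    7.3] turn -0.2 or 179.8 gap 0.2 F [0.6 0.9 1.7] tilt [ 0.008  0.    -1.   ] j [ 0.24  0.47  1.39 -0.    1.27  0.05]
```

The back clip is at its stop. Next, the left clip.

```bash
python3 -m handwheel '30 -34 0 0 -1;60 -68 0 0 -1;90 -103 0 0 -1;99 -111 0 0 -1;99 -111 0 0 -1'; python3 -m handwheel '0 0 30 0 -1;0 0 44 0 -1;0 0 56 0 -1;0 0 68 0 -1;0 0 80 0 -1'; python3 -c "
from h import *
delta((*lidpt(0,125),91),.192)"; python3 -m handwheel '0 0 12 0 -1;0 0 24 0 -1;0 0 30 0 -1;0 0 30 0 -1'; python3 -m handwheel '-4 0 0 0 -1;-8 0 0 0 -1;-11 0 0 0 -1;-13 0 0 0 -1;-13 0 0 0 -1'; python3 -c "
from h import *
delta((*lidpt(0,107),91),.192)"
```

```text
time: 20.15
eef_pos: [551.7, 319.0, 195.5]
ee_rot: [-1.992, -2.427, 0.006]
ft_force: [0.7, -0.6, 0.7]
finger_gap: 0.1
gripper_force: 0.0
time: 20.65
eef_pos: [555.3, 318.0, 115.9]
ee_rot: [1.998, 2.424, 0.0]
ft_force: [-0.7, -1.8, 2.7]
finger_gap: -0.2
gripper_force: 1.2
t 20.65 pos [555.3 318.  115.9] shift [-4.   2.6 24.9] turn 0.0 or -180.0 gap -0.2 F [-0.7 -1.8  2.7] tilt [ 0.  0. -1.] j [0.41 0.39 1.67 0.   1.08 0.22]
time: 21.05
eef_pos: [553.7, 318.0, 84.7]
ee_rot: [-1.996, -2.424, 0.004]
ft_force: [-1.0, -0.1, 0.3]
finger_gap: 0.3
gripper_force: 0.0
time: 21.55
eef_pos: [557.3, 305.1, 86.6]
ee_rot: [1.997, 2.424, 0.0]
ft_force: [-0.1, 0.7, 0.6]
finger_gap: 0.1
gripper_force: 0.2
t 21.55 pos [557.3 305.1  86.6] shift [-9.   3.1 -4.4] turn 0.0 or -180.0 gap 0.1 F [-0.1  0.7  0.6] tilt [ 0. -0. -1.] j [ 0.39  0.42  1.69 -0.    1.02  0.2 ]
```

```bash
python3 -m handwheel '-2 0 -2 0 -1;-4 0 -4 0 -1;-6 0 -4 0 -1;-6 0 -4 0 -1'; python3 -m handwheel '-1 0 0 0 -1;-2 0 0 0 -1;-2 0 0 0 -1';python3 -m handwheel '-1 0 0 0 -1;-2 0 0 0 -1;-2 0 0 0 -1';python3 -m handwheel '-1 0 0 0 -1;-2 0 0 0 -1;-2 0 0 0 -1'
```

```text
time: 21.95
eef_pos: [558.4, 299.8, 90.7]
ee_rot: [-1.997, -2.425, -0.001]
ft_force: [-1.6, 3.4, -0.2]
finger_gap: 0.1
gripper_force: 1.3
time: 22.25
eef_pos: [558.9, 298.0, 90.6]
ee_rot: [1.997, 2.425, 0.001]
ft_force: [-1.5, 4.6, 0.2]
finger_gap: -0.3
gripper_force: 2.0
time: 22.55
eef_pos: [559.3, 296.0, 90.6]
ee_rot: [1.997, 2.425, 0.001]
ft_force: [-1.9, 5.3, 2.3]
finger_gap: -0.2
gripper_force: 2.5
time: 22.85
eef_pos: [559.3, 295.8, 90.7]
ee_rot: [-1.996, -2.422, -0.005]
ft_force: [-1.8, 9.8, 0.4]
finger_gap: 0.0
gripper_force: 4.9
```

The left clip is at its stop. Now the front clip.

```bash
python3 -m handwheel '12 0 0 0 -1;25 0 -20 0 -1;25 0 -60 0 -1;25 0 -100 0 -1;20 -30 -105 0 -1'; python3 -m handwheel '-35 -30 0 0 -1;-75 -60 0 0 -1;-115 -77 0 0 -1;-128 -77 0 0 -1;-128 -77 0 0 -1'; python3 -m handwheel '0 0 0 0 -1;0 0 0 0 -1';python3 -c "
from h import *
delta((*lidpt(-110,0),91),.192)"
```

```text
time: 23.35
eef_pos: [532.5, 308.9, 202.7]
ee_rot: [1.991, 2.417, 0.018]
ft_force: [1.1, 0.1, 1.2]
finger_gap: -0.1
gripper_force: 0.0
time: 23.85
eef_pos: [475.4, 165.2, 195.3]
ee_rot: [2.0, 2.421, -0.002]
ft_force: [0.3, 0.6, -0.6]
finger_gap: -0.2
gripper_force: 0.0
time: 24.05
eef_pos: [475.8, 168.1, 195.5]
ee_rot: [1.996, 2.426, 0.0]
ft_force: [0.6, 0.1, 0.3]
finger_gap: 0.2
gripper_force: 0.0
t 24.05 pos [475.8 168.1 195.5] shift [  2.9  -0.7 104.5] turn 0.1 or -179.9 gap 0.2 F [0.6 0.1 0.3] tilt [ 0.  0. -1.] j [ 0.2   0.02  1.95 -0.    1.17  0.01]
```

```bash
python3 -m handwheel '3 -1 15 0 -1;3 -1 30 0 -1;3 -1 44 0 -1;3 -1 56 0 -1;3 -1 68 0 -1'; python3 -m handwheel '0 0 12 0 -1;0 0 24 0 -1;0 0 36 0 -1;0 0 36 0 -1'; python3 -m handwheel '0 4 0 0 -1;0 8 0 0 -1;0 11 0 0 -1;0 13 0 0 -1;0 13 0 0 -1'; python3 -m handwheel '0 1 0 0 -1;0 2 0 0 -1;0 2 0 0 -1'; python3 -m handwheel '0 1 0 0 -1;0 2 0 0 -1;0 2 0 0 -1'
```

```text
time: 24.55
eef_pos: [473.7, 170.5, 126.6]
ee_rot: [-1.996, -2.426, 0.0]
ft_force: [-0.8, -0.4, 1.4]
finger_gap: 0.0
gripper_force: 0.8
time: 24.95
eef_pos: [471.7, 169.5, 88.8]
ee_rot: [-1.996, -2.423, 0.006]
ft_force: [0.3, -0.6, -0.1]
finger_gap: -0.1
gripper_force: 0.0
time: 25.45
eef_pos: [486.7, 172.5, 91.4]
ee_rot: [1.997, 2.425, 0.0]
ft_force: [-2.5, -0.2, -1.7]
finger_gap: 0.1
gripper_force: 1.0
time: 25.75
eef_pos: [488.1, 172.8, 91.3]
ee_rot: [-1.997, -2.425, 0.001]
ft_force: [-3.4, -0.6, -1.4]
finger_gap: -0.1
gripper_force: 1.8
time: 26.05
eef_pos: [488.3, 172.9, 91.3]
ee_rot: [-1.995, -2.423, 0.007]
ft_force: [-9.2, -2.1, 3.2]
finger_gap: -0.1
gripper_force: 4.5
```

The front clip is at its stop. I withdraw and check.

```bash
python3 -m handwheel '0 1 0 0 -1;0 1 0 0 -1'; python3 -m handwheel '0 -12 0 0 -1;0 -25 -20 0 -1;0 -25 -60 0 -1;0 -25 -100 0 -1;-20 -25 -120 0 -1'; python3 -m handwheel '-45 0 0 0 -1;-90 0 0 0 -1;-135 0 0 0 -1;-180 0 0 0 -1;-225 0 0 0 -1';python3 -m handwheel '0 -45 0 0 -1;0 -90 0 0 -1;0 -90 0 0 -1'; python3 - <<'E'
from h import *
F={}
for n in("top","scene"): F[n]=ctrl.grab_frame(n);clips(F[n],n)
G={n:grad(F[n],.8) for n in F};rng=np.random.default_rng(0)
rr=[(98,158,188),(90,158,188)]
for S in(["top"],["scene"],["top","scene"]):
  b=min((minimize(lambda v:sum(score(v,F[n],G[n],rr) for n in S),LID+rng.normal(size=3)*[3,3,.02],method="Nelder-Mead") for _ in range(25)),key=lambda o:o.fun);print(S,b.x.round(3),b.fun)
a=cv2.resize(F["scene"]["color"][130:310,310:500,::-1],None,fx=2.1,fy=2.1);b=cv2.resize(F["top"]["color"][130:310,150:340,::-1],None,fx=2.1,fy=2.1)
cv2.imwrite("pics/end.png",np.hstack([a,b]))
E
```

```text
time: 26.25
eef_pos: [488.4, 172.9, 91.3]
ee_rot: [-1.994, -2.422, 0.01]
ft_force: [-11.6, -2.5, 7.7]
finger_gap: 0.2
gripper_force: 5.8
time: 26.75
eef_pos: [473.9, 150.8, 216.8]
ee_rot: [1.99, 2.422, 0.016]
ft_force: [1.0, -0.9, -0.2]
finger_gap: -0.0
gripper_force: 0.0
time: 27.25
eef_pos: [515.5, -74.1, 212.9]
ee_rot: [1.993, 2.42, 0.004]
ft_force: [0.5, 0.5, -0.4]
finger_gap: -0.1
gripper_force: 0.0
time: 27.55
eef_pos: [420.9, -89.4, 209.4]
ee_rot: [-1.999, -2.42, 0.003]
ft_force: [0.4, 0.9, -0.6]
finger_gap: -0.3
gripper_force: 0.0
top front [(np.float64(-0.2), np.float64(0.5), 0.59)]
top back [(np.float64(-0.05), np.float64(1.5), 0.62)]
top left []
top right [(np.float64(0.0), np.float64(2.9), 0.62)]
scene front [(np.float64(2.6), np.float64(3.5), 0.62)]
scene back [(np.float64(0.15), np.float64(0.4), 0.51)]
scene left []
scene right [(np.float64(0.0), np.float64(1.2), 0.78)]
['top'] [5.88358e+02 1.90364e+02 1.93000e-01] -190.54270935058594
['scene'] [5.81186e+02 1.95307e+02 1.91000e-01] -158.44699096679688
['top', 'scene'] [5.86492e+02 1.90437e+02 1.87000e-01] -323.6003112792969
```

View pics/end.png

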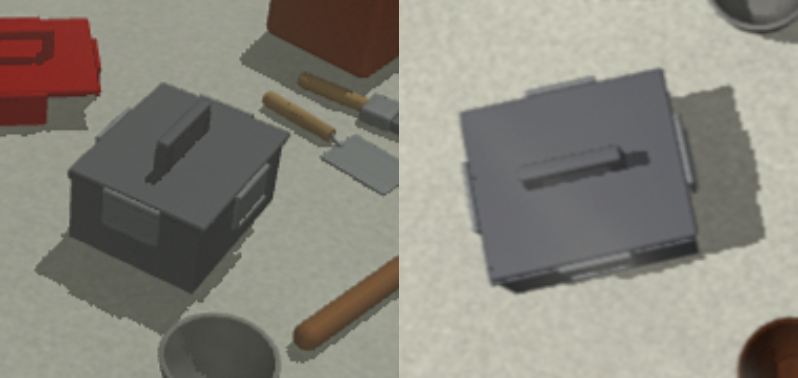

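The picture shows the lid level on the rim, all four clips hanging against the walls, and the bowls where they were. The arm is clear, so I hand in.

```bash
python3 -c "
from workcell import ctrl
print(ctrl.finish_job())"
```

```text
the job is handed in; nothing more can be done
None
```

The damp box is closed and handed in at about 28 s: the lid is home on the rim, all four clips were pushed down to their stops, and the two bowls on the table were left alone. The hand-in returned no verdict.

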